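Swap the mould frames onto their own bases

ROBOT

A 7-joint arm with a two-finger parallel gripper is mounted at the origin on a cart in front of the work surface, level with it; the furniture and walls round the work are solid. World frame = base frame: x ahead of the robot, y to its left, z up, the work surface at z = 0. Lengths are in mm, angles in degrees, forces in N, time in s.
With the tool pointing down it reaches from about 350 to 775 mm from the base axis. Payload 3.1 kg.
Tool frame: the origin (TCP) lies midway between the tips of the shut fingers; the grasp point (between the pads) lies robot.grip_depth behind it (robot.grip_depth is the distance from the TCP to the grasp point, in mm); z points along the fingers, y is the direction in which the jaws open and shut (so a half turn about z gives the same grasp; the last joint's range is limited). The gripper opens to 85 mm and grips with 20 to 120 N. Pads are 22 mm wide; open, the fingers measure 114 mm over their backs; the gripper's body (76 mm by 85 mm) begins 54 mm behind the grasp point. The pads swing forward as they close: fully open they stand 13 mm farther back than shut.
Start: joints at [69.23, 17.813, 0.802, 86.603, -0.252, 75.585, -1.558], TCP at [173.462, -521.947, 231.304] pointing down, gripper open.
Joint ranges: [-154.91, 154.91], [-16.99, 109.72], [-72.82, 74.43], [7.12, 147.25], [-82.49, 262.49], [11.32, 116.49], [-174.64, 174.64]. Speed limits (degrees/s): [159.86, 159.86, 180, 180, 180, 180, 180].

INTERFACE

Orientations are given as [roll, pitch, yaw] about the fixed x, y, z axes, in that order (R = Rz(yaw) Ry(pitch) Rx(roll)).
In Python, from rig import sensors, cams, close_job, spotter, robot gives the robot as it stands. The module is installed in compiled form; this text tells all that it offers.
- The arm moves only by the tool drive_tool, never from a script. Its argument "rows" is a list that holds one entry, the list of rows, each a list of 7 numbers: the finger opening in cm, from 0 to 8.54, then the shift along the world's x, y, z in cm, then the turn, a rotation vector about the world's x, y, z in rad. A call has exactly 10 rows; each row is the pose to reach, as a shift and turn from the pose commanded when the call began; what a row does not reach only later rows make up. A row lasts 1/8 s, in which the tool goes at most 62.5 mm and 10.7 degrees, less where a joint would pass 70% of its speed; a pose out of reach is approached as far as the arm can. A call with a gripper value outside its range is refused whole. The fingers move at their own pace and stop on an object; the grip force is fixed at half the most. Time passes only in rows, so rows that repeat a pose let the fingers close, or fill a call up. It gives the time, the measured TCP pose, the force and the opening at its end, in the units of the state.
- sensors.observe(): the state, without advancing time (a new reading comes with each control period).
- cams.snapshot(name): name is "side" or "top"; returns a dict with "pixels" (480x640x3 uint8, red, green, blue), "intrinsics" (3x3 intrinsics, pixels), "distortion" ([k1, k2, p1, p2, k3] as OpenCV has them; the pictures are not rectified), "R" (3x3) and "t" (3): a world point X has camera coordinates R X + t. Camera axes: x right, y down, z forward; pixel columns grow to the right and rows downward; lengths in mm; the calibration is good to about 2 mm. A picture is of the moment at which its call begins. There is no depth.
- close_job(): hands the job in, once; it reports no verdict.
Trained networks look in a picture, given as the dict that the camera call returned (one of the last four; its "shot" number tells which), for a name from the list of things; names that differ only in an ending like _2 or _b are one class to them, and where a whole thing is asked for, a point or a joint stands for the part that bears it (a point fixed in the world has none). Each returns a list of dicts, best first, with "score" (0 to 1); they miss things now and then, are a little off and sometimes report something else, mostly with a low value. They report only what shows in the picture. A call takes as long as a camera call.
- spotter.boxes_of(query, picture): "centre" ([x, y, z] in mm, in world coordinates, good to about 4 mm: the middle of the surface that is visible of it).
- spotter.outline_of(query, picture): "region" (480x640 bool, what is visible of it).
- spotter.mark_of(query, picture): "centre" ([x, y, z] in mm, in world coordinates, good to about 4 mm: a listed point, or the origin of a listed thing).
The state is a dict: "clock": time; "joints": joint angles; "dq": joint speeds; "joint_efforts": joint torques, N m; "eef_pos": TCP position; "ee_rot": TCP orientation; "contact_force": force on the tool from outside, world axes, zero at the start; "moment": the same for the moment, N m; "opening": finger opening in mm.
Only numpy, scipy, OpenCV 4.12 (cv2) and the standard library are available. Lean on these libraries where they do the work, as an engineer would, in place of code of your own. Each camera call takes 0.05 s, during which the arm holds its last target. There are 200 camera calls.

TASK

The four aluminium mould frames have been stood on the wrong rubber bases. Change them round so that each stands upright in the middle of the base of its own shape and size (small round on small round, large square on large square, and so on), the square ones square with their bases; the empty white tile is free for parking one on the way. Leave the powder jar standing where it is.

Things in the scene. Friction and masses are not known exactly. Their poses are not given: they have to be found in the camera images.
- round_frame_small: The small round mould frame: a plain aluminium round tube standing upright, open at both ends, 38 mm in outside diameter, 50 mm high, wall 3 mm, about 120 g (may differ by 40 percent). Grip it across the outside. Origin: centre of its lower rim; z up along its axis.
- round_frame_large: The large round mould frame: a plain aluminium round tube standing upright, open at both ends, 60 mm in outside diameter, 60 mm high, wall 3 mm, about 220 g (may differ by 40 percent). Grip it across the outside. Origin: centre of its lower rim; z up along its axis.
- square_frame_small: The small square mould frame: a plain aluminium square tube standing upright, open at both ends, 38 mm wide outside, across the flats (3 mm corner radius), 50 mm high, wall 3 mm, about 130 g (may differ by 40 percent). Grip it across the outside. Origin: centre of its lower rim; z up along its axis; x and y normal to its flat sides.
- square_frame_large: The large square mould frame: a plain aluminium square tube standing upright, open at both ends, 60 mm wide outside, across the flats (3 mm corner radius), 60 mm high, wall 3 mm, about 250 g (may differ by 40 percent). Grip it across the outside. Origin: centre of its lower rim; z up along its axis; x and y normal to its flat sides.
- round_base_small: The small round base: a fixed dark rubber disc, 74 mm in diameter, top face 10 mm above the worktop, with a small tapered button (14 mm across at its foot, 8 mm high) in the middle. A frame stands flat on the top face, round the button. Origin: centre of its underside, on the worktop; z up.
- round_base_large: The large round base: a fixed dark rubber disc, 104 mm in diameter, top face 10 mm above the worktop, with a small tapered button (20 mm across at its foot, 8 mm high) in the middle. A frame stands flat on the top face, round the button. Origin: centre of its underside, on the worktop; z up.
- square_base_small: The small square base: a fixed dark rubber square, 74 mm on a side, top face 10 mm above the worktop, with a small tapered button (14 mm across at its foot, 8 mm high) in the middle. A frame stands flat on the top face, round the button. Origin: centre of its underside, on the worktop; z up; x and y normal to its sides.
- square_base_large: The large square base: a fixed dark rubber square, 104 mm on a side, top face 10 mm above the worktop, with a small tapered button (20 mm across at its foot, 8 mm high) in the middle. A frame stands flat on the top face, round the button. Origin: centre of its underside, on the worktop; z up; x and y normal to its sides.
- spare_tile: A fixed white ceramic tile, 100 x 100 mm, 10 mm high, flat and empty: a free spot where a frame may be set down for a while. Origin: centre of its underside.
- powder_jar: A bystander: whitish jar with a crumpled top, 60 mm in diameter, 119 mm tall, standing loose on the worktop behind the frames. Origin: centre of its underside. Leave it alone. (Between the left and right groups of bases the head of a fixed magnifier lamp hangs 84 to 140 mm above the worktop: carry things higher than that.)

How it is judged (in metres and radians):
At the end, for the whole second after the job is handed in: Each frame stands upright (0.1 rad) and at rest, flat on the base of its own shape and size (rim within 3 mm of the top face), centred within 10 mm, the square ones within 0.26 rad of square with their bases; the powder jar stands upright within 20 mm of where it was (horizontal distance between round_frame_small and round_base_small below 0.01 m and z of round_frame_small in the frame of round_base_small between 0.007 and 0.013 m and angle between each of round_frame_small, round_frame_large, square_frame_small, square_frame_large's own z axis and vertical below 0.1 rad and linear speed of each of round_frame_small, round_frame_large, square_frame_small, square_frame_large below 0.02 m/s and horizontal distance between round_frame_large and round_base_large below 0.01 m and z of round_frame_large in the frame of round_base_large between 0.007 and 0.013 m and horizontal distance between square_frame_small and square_base_small below 0.01 m and z of square_frame_small in the frame of square_base_small between 0.007 and 0.013 m and (angle between the x axis of square_frame_small and the x axis of square_base_small, either way round below 0.26 rad or angle between the x axis of square_frame_small and the y axis of square_base_small, either way round below 0.26 rad) and horizontal distance between square_frame_large and square_base_large below 0.01 m and z of square_frame_large in the frame of square_base_large between 0.007 and 0.013 m and (angle between the x axis of square_frame_large and the x axis of square_base_large, either way round below 0.26 rad or angle between the x axis of square_frame_large and the y axis of square_base_large, either way round below 0.26 rad) and angle between powder_jar's own z axis and vertical below 0.2 rad and distance of powder_jar from where it was at the start of the episode below 0.02 m); the robot touches nothing.
It fails at once if the powder jar is knocked over or pushed away (angle between powder_jar's own z axis and vertical above 0.4 rad or distance of powder_jar from where it was at the start of the episode above 0.03 m).
It also fails if it takes over 147 s, if anything falls off the work surface, if the arm or the gripper's body presses on something with over 40 N, if the wrist force passes 120 N, or if a joint passes its speed limit or range.

## Working session

There is one attempt and no reset: what is moved stays moved. The work goes in short steps, Python scripts to look and compute and a tool call to move; the robot and the scene stay as the last step left them, time stands still between calls to the robot, and variables do not carry over. Pictures are saved under pics/ and viewed, about 12 in all and at most 16, crops included, and the job is handed in when it is done.

Besides the shell and the picture viewer there is one more tool, called after "Request:" as name(argument=value, ...) on one line, values as JSON. drive_tool: Moves the arm, as the interface text tells. Its arguments: {"type":"object","properties":{"rows":{"type":"array","items":{"type":"array","items":{"type":"array","items":{"type":"number"}}}}},"required":["rows"]}

```bash
mkdir -p pics; cat > h.py <<'E'
import numpy as np, cv2
from rig import sensors, cams, close_job, spotter, robot
F=['round_frame_small','round_frame_large','square_frame_small','square_frame_large']
B=['round_base_small','round_base_large','square_base_small','square_base_large']
def save(p,n,crop=None):
    im=p['pixels'][:,:,::-1]
    cv2.imwrite('pics/'+n,im)
def ray(p,uv,z):
    u=cv2.undistortPoints(np.array(uv,float).reshape(-1,1,2),np.array(p['intrinsics']),np.array(p['distortion'])).reshape(-1,2)
    R=np.array(p['R']);t=np.array(p['t']);c=-R.T@t
    d=np.c_[u,np.ones(len(u))]@R
    return c+d*((z-c[2])/d[:,2])[:,None]
E
python3 - <<'E'
from h import *
print(sensors.observe(), robot.grip_depth)
for c in ['top','side']:
    p=cams.snapshot(c); save(p,c+'0.png')
    print(c,-np.array(p['R']).T@np.array(p['t']))
    for n in F+B+['spare_tile','powder_jar']:
        print(n,[(np.round(d['centre'],0).tolist(),round(d['score'],2)) for d in spotter.mark_of(n,p)[:3]])
E
```

```text
{'clock': 0.0, 'joints': array([69.22925789, 17.86178299,  0.80237326, 86.69236339, -0.25283814,
       75.58300811, -1.55811881]), 'dq': array([ 0.0017889 , -0.07413347, -0.03249828, -0.06483337, -0.05702288,
        0.01929821, -0.08322   ]), 'joint_efforts': array([-1.12219509e-04, -3.79911625e+01,  1.45664122e-01, -2.30590403e+01,
        1.20180243e-02,  1.36016592e-02, -1.00112635e-05]), 'eef_pos': array([ 173.21937897, -521.2465042 ,  230.20533052]), 'ee_rot': array([-1.79864710e+02,  5.05199417e-03,  1.83853950e+01]), 'contact_force': array([-0.54652134, -0.31361058,  0.06852231]), 'moment': array([ 0.02666813, -0.01368614, -0.00142526]), 'opening': 85.5352167304513} 18.700000000000003
top [ 344.99976593   -8.28078615 1377.56038357]
round_frame_small [([464.0, 224.0, 10.0], 0.43)]
round_frame_large [([492.0, -355.0, 10.0], 0.58)]
square_frame_small [([578.0, -257.0, 10.0], 0.49)]
square_frame_large [([487.0, -175.0, 7.0], 0.63)]
round_base_small [([583.0, -259.0, -3.0], 0.64)]
round_base_large [([496.0, -172.0, 2.0], 0.91)]
square_base_small [([492.0, -353.0, -4.0], 0.72)]
square_base_large [([464.0, 220.0, -1.0], 0.77)]
spare_tile [([461.0, 225.0, 8.0], 0.55)]
powder_jar [([611.0, 153.0, -2.0], 0.84)]
side [ 253.60129853 1079.62327899  852.54124712]
round_frame_small [([459.0, 222.0, 11.0], 0.95)]
round_frame_large [([495.0, -359.0, 9.0], 0.79)]
square_frame_small [([579.0, -254.0, 9.0], 0.75)]
square_frame_large [([490.0, -178.0, 8.0], 0.75), ([490.0, -177.0, 1.0], 0.52)]
round_base_small [([584.0, -260.0, 1.0], 0.6), ([616.0, 156.0, 2.0], 0.16)]
round_base_large [([490.0, -177.0, 2.0], 0.52)]
square_base_small [([494.0, -349.0, 4.0], 0.58)]
square_base_large [([467.0, 223.0, -2.0], 0.64)]
spare_tile [([428.0, 354.0, -1.0], 0.65), ([501.0, -358.0, 11.0], 0.31)]
powder_jar [([615.0, 156.0, 3.0], 0.65), ([489.0, -179.0, 2.0], 0.6)]
```

View pics/top0.png

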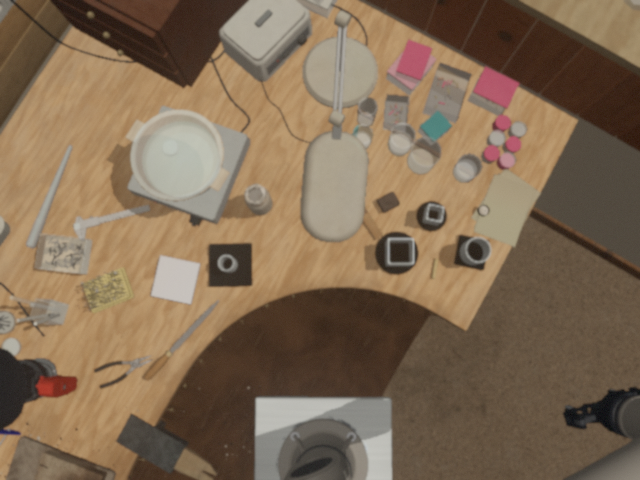

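View pics/side0.png

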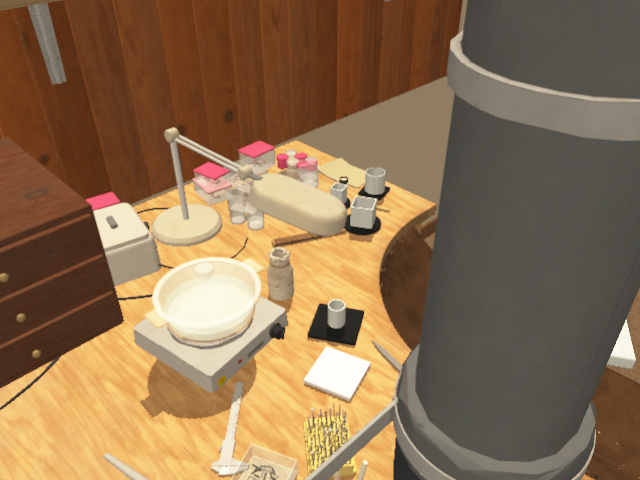

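Top view: small round is on the large square base (230,263), large square on the large round base (398,252), small square on the small round base (432,215), large round on the small square base (473,250). The tile is empty at (176,280) and the jar is at (257,200). This is a 4-cycle. Next I'll fit silhouettes for exact poses.

```bash
cat >> h.py <<'E'
from scipy.optimize import minimize
S={'round_frame_small':(38,10,60),'round_frame_large':(60,10,70),'square_frame_small':(38,10,60),'square_frame_large':(60,10,70),
'round_base_small':(74,0,10),'round_base_large':(104,0,10),'square_base_small':(74,0,10),'square_base_large':(104,0,10),'spare_tile':(100,0,10)}
def sil(p,n,q):
    w,z0,z1=S[n]; 
    if 'round' in n:
        a=np.linspace(0,2*np.pi,48); P=w/2*np.c_[np.cos(a),np.sin(a)]
    else:
        P=w/2*np.array([[1,1],[-1,1],[-1,-1],[1,-1.]]); y=q[2]; P=P@np.array([[np.cos(y),-np.sin(y)],[np.sin(y),np.cos(y)]]).T
    P=P+q[:2]; X=np.vstack([np.c_[P,np.full(len(P),z)] for z in (z0,z1)])
    uv=cv2.projectPoints(X,cv2.Rodrigues(np.array(p['R']))[0],np.array(p['t']),np.array(p['intrinsics']),np.array(p['distortion']))[0]
    return cv2.convexHull(uv.astype(np.float32))
def mask_of(p,n,q,roi,k=4):
    m=np.zeros(((roi[3]-roi[1])*k,(roi[2]-roi[0])*k),np.uint8)
    h=(sil(p,n,q).reshape(-1,2)+0.5-np.array(roi[:2]))*k-0.5
    cv2.fillConvexPoly(m,np.round(h*16).astype(np.int32),1,shift=4); return m
def fit(p,n,q0,M,occ=None,k=4):
    """M observed region; occ = region ignored"""
    ys,xs=np.where(M); roi=(max(xs.min()-12,0),max(ys.min()-12,0),min(xs.max()+12,640),min(ys.max()+12,480))
    sub=lambda A:cv2.resize(A[roi[1]:roi[3],roi[0]:roi[2]].astype(np.uint8),None,fx=k,fy=k,interpolation=cv2.INTER_NEAREST)
    m=sub(M); ok=np.ones_like(m) if occ is None else 1-sub(occ)
    def f(q):
        s=mask_of(p,n,q,roi,k); return ((s!=m)&(ok>0)).sum()/max(((s|m)&ok).sum(),1)
    best=None
    for y in ([0] if 'round' in n else np.radians([0,22,45,67])):
        x0=np.array([q0[0],q0[1],y]); sx=np.vstack([x0,x0+[8,0,0],x0+[0,8,0],x0+[0,0,.3]])
        r=minimize(f,x0,method='Nelder-Mead',options=dict(initial_simplex=sx,xatol=.05,fatol=1e-5))
        if best is None or r.fun<best.fun: best=r
    return best
def region(n,p,near=None):
    L=spotter.outline_of(n,p)
    return (L[0]['region'],L[0]['score']) if L else (None,0)
E
cat > m.py <<'E'
from h import *
G={'round_frame_small':(462,223),'round_frame_large':(493,-356),'square_frame_small':(579,-256),'square_frame_large':(489,-176),
'round_base_small':(583,-259),'round_base_large':(493,-175),'square_base_small':(493,-351),'square_base_large':(465,222),'spare_tile':(432,354)}
for c in ['top','side']:
    p=cams.snapshot(c); fm=np.zeros((480,640),bool)
    for n in F: 
        r,s=region(n,p)
        if r is not None: fm|=r
        if r is None: print(c,n,None); continue
        b=fit(p,n,G[n],r); print(c,n,round(s,2),np.round([*b.x[:2],np.degrees(b.x[2])%90],1),round(b.fun,3),r.sum())
    occ=cv2.dilate(fm.astype(np.uint8),np.ones((3,3)))>0
    for n in B+['spare_tile']:
        r,s=region(n,p)
        if r is None: print(c,n,None); continue
        b=fit(p,n,G[n],r,occ); print(c,n,round(s,2),np.round([*b.x[:2],np.degrees(b.x[2])%90],1),round(b.fun,3),r.sum())
E
python3 m.py
```

```text
top round_frame_small 0.67 [463.1 223.7   4.2] 0.636 101
top round_frame_large 0.35 [ 493. -356.    0.] 1.0 1728
top square_frame_small 0.7 [ 580.5 -257.4   78.3] 0.379 237
top square_frame_large 0.76 [ 489.8 -173.7    0.7] 0.501 459
top round_base_small 0.63 [ 581.4 -258.9   15.2] 0.195 412
top round_base_large 0.87 [ 493.6 -171.     5.6] 0.07 1046
top square_base_small 0.71 [ 494.5 -350.6   78.5] 0.46 542
top square_base_large 0.94 [465. 222.   0.] 1.0 1706
top spare_tile 0.57 [427.3 356.5  78.4] 0.048 1699
side round_frame_small None
side round_frame_large 0.74 [ 496.  -353.9    2.3] 0.059 510
side square_frame_small 0.59 [ 584.3 -273.4   24.7] 0.313 239
side square_frame_large 0.97 [ 4.922e+02 -1.744e+02  4.000e-01] 0.045 776
side round_base_small 0.6 [ 587.7 -270.6    8.5] 0.809 33
side round_base_large 0.75 [ 494.1 -178.4   14.8] 0.21 288
side square_base_small 0.48 [ 497.3 -356.1   86.2] 0.236 120
side square_base_large 0.83 [464.2 223.2   1.5] 0.256 1370
side spare_tile None
```

```bash
cat >> h.py <<'E'
def near(n,p,g):
    uv=sil(p,n,[*g,0]).reshape(-1,2).mean(0)
    for d in spotter.outline_of(n,p):
        m=d['region'].astype(np.uint8); ys,xs=np.where(m)
        if len(xs)>20 and np.hypot(xs.mean()-uv[0],ys.mean()-uv[1])<14: return m,d['score']
    return None,0
def hullmask(m):
    o=np.zeros_like(m); cv2.fillConvexPoly(o,cv2.convexHull(cv2.findNonZero(m)),1); return o
def survey(G,frames=F,bases=(),cs=('top','side')):
    out={}
    for c in cs:
        p=cams.snapshot(c); occ=np.zeros((480,640),np.uint8)
        for n in list(frames)+list(bases):
            r,s=near(n,p,G[n])
            if r is None: print(c,n,None); continue
            if 'frame' in n: r=hullmask(r); b=fit(p,n,G[n],r); occ|=cv2.dilate(mask_of(p,n,b.x,(0,0,640,480),1),np.ones((3,3),np.uint8))
            else: b=fit(p,n,G[n],r,occ)
            print(c,n,round(s,2),np.round([*b.x[:2],np.degrees(b.x[2])%90],1),round(b.fun,3))
    return p
E
sed -i '/^for c/,$d' m.py; echo "survey(G,F,B+['spare_tile'])" >>m.py; python3 m.py
python3 - <<'E'
from h import *
p=cams.snapshot('top'); cv2.imwrite('pics/crop.png',cv2.resize(p['pixels'][190:310,360:500,::-1],None,fx=5,fy=5,interpolation=cv2.INTER_CUBIC))
cv2.imwrite('pics/crop2.png',cv2.resize(p['pixels'][180:310,140:280,::-1],None,fx=4,fy=4,interpolation=cv2.INTER_CUBIC))
E
```

```text
top round_frame_small 0.66 [464.1 226.1  84.1] 0.077
top round_frame_large 0.92 [ 493.6 -350.3    1.5] 0.058
top square_frame_small 0.52 [ 580.1 -256.2   79. ] 0.076
top square_frame_large None
top round_base_small None
top round_base_large 0.92 [ 493.  -171.     2.6] 0.281
top square_base_small 0.92 [ 495.2 -351.8   78.7] 0.126
top square_base_large 0.87 [463.8 226.5   1.5] 0.06
top spare_tile 0.94 [426.7 357.2  79.5] 0.043
side round_frame_small 0.59 [464.8 224.1  86.5] 0.128
side round_frame_large 0.77 [ 495.9 -355.4   82.6] 0.054
side square_frame_small 0.77 [ 584.2 -270.2   27.1] 0.269
side square_frame_large None
side round_base_small 0.6 [ 585.6 -267.1    7.3] 0.682
side round_base_large 0.53 [ 493.6 -170.4    0.9] 0.543
side square_base_small 0.57 [ 497.1 -357.2   81.3] 0.165
side square_base_large 0.93 [464.4 221.1   1. ] 0.074
side spare_tile 0.7 [427.3 354.9  82.4] 0.086
```

View pics/crop.png

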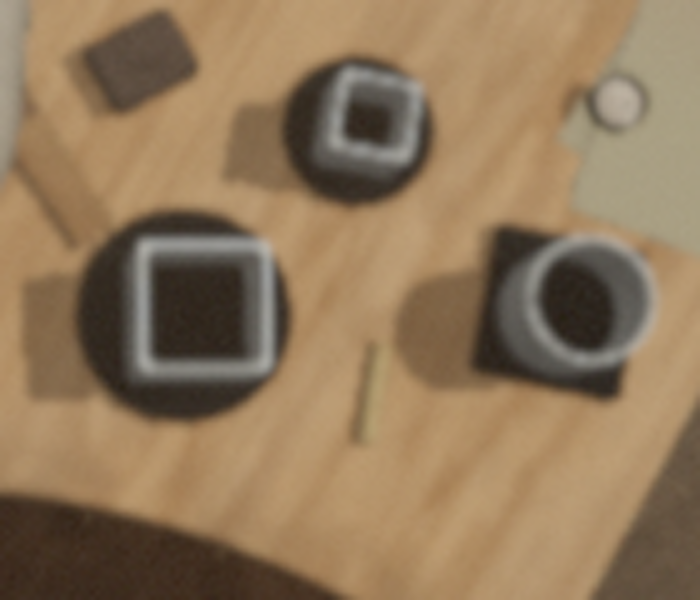

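The crop shows that each frame is roughly central on its wrong base: SL at (205,305), SS at (375,120), RL at (590,300). First I'll move to the left group with the jaws along x.

Request:
drive_tool(rows=[[[8.5,4,5,0,0,0,0.16],[8.5,8,10,0,0,0,0.32],[8.5,12,15,0,0,0,0.48],[8.5,16,20,0,0,0,0.64],[8.5,20,25,0,0,0,0.8],[8.5,24,30,0,0,0,0.96],[8.5,27,35,0,0,0,1.12],[8.5,28,38,0,0,0,1.25],[8.5,28,38,0,0,0,1.25],[8.5,28,38,0,0,0,1.25]]])

```text
clock: 4.4
eef_pos: [453.1, -143.0, 231.3]
ee_rot: [-180.0, 0.1, 89.9]
contact_force: [0.5, -1.1, 0.1]
opening: 85.1
```

Request:
drive_tool(rows=[[[8.5,0,6,0,0,0,0],[8.5,0,12,0,0,0,0],[8.5,0,18,0,0,0,0],[8.5,0.5,24,0,0,0,0],[8.5,1,30,0,0,0,0],[8.5,1,34,0,0,0,0],[8.5,1.05,36.6,0,0,0,0],[8.5,1.05,36.6,-3,0,0,0],[8.5,1.05,36.6,-8,0,0,0],[8.5,1.05,36.6,-10,0,0,0]]])

```text
clock: 5.65
eef_pos: [463.3, 220.4, 128.1]
ee_rot: [-179.8, 0.2, 89.7]
contact_force: [0.3, -0.0, 0.2]
opening: 85.0
```

Request:
drive_tool(rows=[[[8.5,0,0,-2,0,0,0],[8.5,0,0,-5,0,0,0],[8.5,0,0,-8,0,0,0],[8.5,0,0,-10,0,0,0],[8.5,0,0,-10.8,0,0,0],[8.5,0,0,-10.8,0,0,0],[3,0,0,-10.8,0,0,0],[3,0,0,-10.8,0,0,0],[3,0,0,-10.8,0,0,0],[3,0,0,-10.8,0,0,0]]])

```text
clock: 6.9
eef_pos: [464.3, 224.3, 24.3]
ee_rot: [179.9, -0.0, 90.0]
contact_force: [-1.3, -1.1, 5.7]
opening: 37.4
```

Request:
drive_tool(rows=[[[3,0,0,0,0,0,0],[3,0,0,2,0,0,0],[3,0,0,5,0,0,0],[3,-1,4,6,0,0,0],[3,-2,8,6,0,0,0],[3,-3,11,6,0,0,0],[3,-3.7,13.2,6,0,0,0],[3,-3.7,13.2,5,0,0,0],[3,-3.7,13.2,3,0,0,0],[3,-3.7,13.2,2,0,0,0]]])

```text
clock: 8.15
eef_pos: [427.0, 353.1, 41.2]
ee_rot: [-179.9, 0.2, 89.9]
contact_force: [0.7, -0.2, -1.1]
opening: 37.4
```

Request:
drive_tool(rows=[[[3,0,0,-0.7,0,0,0],[3,0,0,-1.4,0,0,0],[3,0,0,-1.7,0,0,0],[3,0,0,-1.9,0,0,0],[3,0,0,-2,0,0,0],[3,0,0,-2,0,0,0],[8.5,0,0,-2,0,0,0],[8.5,0,0,-2,0,0,0],[8.5,0,0,-2,0,0,0],[8.5,0,0,-2,0,0,0]]])

```text
clock: 9.4
eef_pos: [426.9, 356.1, 23.2]
ee_rot: [-180.0, -0.0, 90.0]
contact_force: [0.0, 0.2, -0.3]
opening: 85.0
```

Request:
drive_tool(rows=[[[8.5,0,0,6,0,0,0],[8.5,0,0,12,0,0,0],[8.5,0,-2,17,0,0,0],[8.5,0,-7,20,0,0,0],[8.5,0,-13,21,0,0,0],[8.5,0,-19,21,0,0,0],[8.5,1,-25,21,0,0,0],[8.5,1,-31,21,0,0,0],[8.5,2,-37,21,0,0,0],[8.5,3,-43,21,0,0,0]]])

```text
clock: 10.65
eef_pos: [457.0, -75.7, 233.6]
ee_rot: [179.9, 0.0, 90.0]
contact_force: [0.8, 0.4, -0.3]
opening: 84.8
```

```bash
cat > s.py <<'E'
import sys; from h import *
G={'round_frame_small':(427,356),'round_frame_large':(494,-353),'square_frame_small':(580,-257),'square_frame_large':(490,-174),
'round_base_small':(583,-259),'round_base_large':(493,-174),'square_base_small':(496,-353),'square_base_large':(465,222)}
L=sys.argv[1:]
survey(G,[n for n in L if 'frame' in n],[n for n in L if 'base' in n])
print(np.round(sensors.observe()['eef_pos'],1))
E
python3 s.py round_frame_small square_base_large
```

```text
top round_frame_small 0.74 [428.1 359.1  81.6] 0.054
top square_base_large 0.68 [4.651e+02 2.265e+02 1.000e-01] 0.08
side round_frame_small 0.62 [429.2 356.3   8. ] 0.064
side square_base_large 0.91 [464.8 222.5   0.6] 0.09
[456.9 -72.4 233.3]
```

Request:
drive_tool(rows=[[[8.5,1,-4,0,0,0,0],[8.5,2,-7,0,0,0,0],[8.5,3.3,-10.1,0,0,0,0],[8.5,3.3,-10.1,-3,0,0,0],[8.5,3.3,-10.1,-7,0,0,0],[8.5,3.3,-10.1,-11,0,0,0],[8.5,3.3,-10.1,-13,0,0,0],[8.5,3.3,-10.1,-13,0,0,0],[8.5,3.3,-10.1,-13,0,0,0],[8.5,3.3,-10.1,-13,0,0,0]]])

```text
clock: 12.2
eef_pos: [491.2, -174.8, 104.8]
ee_rot: [179.8, 0.1, 90.0]
contact_force: [-0.4, 0.2, -0.2]
opening: 84.8
```

Request:
drive_tool(rows=[[[8.5,0,0,-2,0,0,0],[8.5,0,0,-4.5,0,0,0],[8.5,0,0,-6.5,0,0,0],[8.5,0,0,-7.5,0,0,0],[8.5,0,0,-7.8,0,0,0],[8.5,0,0,-7.8,0,0,0],[5,0,0,-7.8,0,0,0],[5,0,0,-7.8,0,0,0],[5,0,0,-7.8,0,0,0],[5,0,0,-7.8,0,0,0]]])

```text
clock: 13.45
eef_pos: [490.8, -175.2, 26.2]
ee_rot: [179.9, 0.0, 90.0]
contact_force: [-0.2, 0.5, 5.7]
opening: 59.3
```

Request:
drive_tool(rows=[[[5,0,0,1,0,0,0],[5,0,0,5,0,0,0],[5,0,0,10,0,0,0],[5,0,0,15,0,0,0],[5,-1,0,19,0,0,0],[5,-2,3,21,0,0,0],[5,-2.6,8,21,0,0,0],[5,-2.6,13,21,0,0,0],[5,-2.6,18,21,0,0,0],[5,-2.6,23,21,0,0,0]]])

```text
clock: 14.7
eef_pos: [462.9, 56.4, 235.0]
ee_rot: [-179.9, 0.0, 90.0]
contact_force: [1.5, 0.5, -2.4]
opening: 59.4
```

Request:
drive_tool(rows=[[[5,0,5,0,0,0,0],[5,0,10,0,0,0,0],[5,0,14,0,0,0,0],[5,0,16.9,0,0,0,0],[5,0,16.9,-4,0,0,0],[5,0,16.9,-9,0,0,0],[5,0,16.9,-13,0,0,0],[5,0,16.9,-16,0,0,0],[5,0,16.9,-17,0,0,0],[5,0,16.9,-17,0,0,0]]])

```text
clock: 15.95
eef_pos: [463.7, 223.9, 65.2]
ee_rot: [-179.9, 0.0, 90.0]
contact_force: [-0.1, -0.5, -2.1]
opening: 59.3
```

Request:
drive_tool(rows=[[[5,0.05,0,-1.5,0,0,0],[5,0.05,0,-2.8,0,0,0],[5,0.05,0,-3.5,0,0,0],[5,0.05,0,-3.8,0,0,0],[5,0.05,0,-3.9,0,0,0],[5,0.05,0,-3.9,0,0,0],[8.5,0.05,0,-3.9,0,0,0],[8.5,0.05,0,-3.9,0,0,0],[8.5,0.05,0,-3.9,0,0,0],[8.5,0.05,0,-3.9,0,0,0]]])

```text
clock: 17.2
eef_pos: [464.6, 224.1, 26.4]
ee_rot: [180.0, -0.0, 90.0]
contact_force: [0.7, 0.0, 0.0]
opening: 85.4
```

Request:
drive_tool(rows=[[[8.5,0,0,4,0,0,0],[8.5,0,0,10,0,0,0],[8.5,0,0,16,0,0,0],[8.5,0,-3,20,0,0,0],[8.5,0,-9,21,0,0,0],[8.5,0,-15,21,0,0,0],[8.5,0,-21,21,0,0,0],[8.5,0,-27,21,0,0,0],[8.5,1,-33,21,0,0,0],[8.5,1.5,-39,21,0,0,0]]])

```text
clock: 18.45
eef_pos: [479.6, -167.7, 236.6]
ee_rot: [179.9, 0.0, 90.0]
contact_force: [1.0, 0.3, -0.3]
opening: 84.9
```

```bash
sed -i "s/'square_frame_large':(490,-174)/'square_frame_large':(465,222)/" s.py; python3 s.py square_frame_large round_base_large square_base_large
```

```text
top square_frame_large None
top round_base_large 0.9 [ 493.6 -171.     8.5] 0.366
top square_base_large 0.9 [463.3 225.6   1. ] 0.341
side square_frame_large 0.56 [466.4 224.    1.4] 0.038
side round_base_large None
side square_base_large 0.67 [464.5 221.6   1.4] 0.096
[ 479.7 -163.9  236.5]
```

Request:
drive_tool(rows=[[[8.5,0.5,-6,0,0,0,0],[8.5,1,-12,0,0,0,0],[8.5,1.5,-16,0,0,0,0],[8.5,1.5,-18.7,0,0,0,0],[8.5,1.5,-18.7,-4,0,0,0],[8.5,1.5,-18.7,-8,0,0,0],[8.5,1.5,-18.7,-12,0,0,0],[8.5,1.5,-18.7,-13,0,0,0],[8.5,1.5,-18.7,-13,0,0,0],[8.5,1.5,-18.7,-13,0,0,0]]])

```text
clock: 20.1
eef_pos: [496.2, -353.4, 108.6]
ee_rot: [179.8, 0.1, 90.0]
contact_force: [0.2, 0.1, 0.3]
opening: 84.9
```

Request:
drive_tool(rows=[[[8.5,0,0,-2,0,0,0],[8.5,0,0,-4.5,0,0,0],[8.5,0,0,-6.5,0,0,0],[8.5,0,0,-7.7,0,0,0],[8.5,0,0,-8.1,0,0,0],[8.5,0,0,-8.1,0,0,0],[5,0,0,-8.1,0,0,0],[5,0,0,-8.1,0,0,0],[5,0,0,-8.1,0,0,0],[5,0,0,-8.1,0,0,0]]])

```text
clock: 21.35
eef_pos: [494.9, -353.5, 26.6]
ee_rot: [179.9, 0.1, 90.0]
contact_force: [-1.4, -0.1, 5.1]
opening: 59.4
```

```bash
python3 s.py round_base_large round_base_large round_base_small square_frame_large square_base_large
```

```text
top square_frame_large 0.61 [467.  224.5  86.8] 0.058
top round_base_large 0.57 [ 493.6 -171.3    3.5] 0.029
top round_base_large 0.57 [ 493.6 -171.3    3.5] 0.029
top round_base_small 0.56 [ 582.2 -258.3    7.7] 0.517
top square_base_large 0.84 [463.2 225.6   1. ] 0.129
side square_frame_large 0.59 [466.2 223.   89.8] 0.044
side round_base_large None
side round_base_large None
side round_base_small 0.44 [ 585.6 -254.9   83.8] 0.857
side square_base_large 0.84 [464.4 221.5   1.4] 0.093
[ 494.9 -353.5   26.7]
```

Request:
drive_tool(rows=[[[5,0,0,1,0,0,0],[5,0,0,5,0,0,0],[5,0,0,9,0,0,0],[5,0,4,10,0,0,0],[5,0,9,10,0,0,0],[5,-0.1,14,10,0,0,0],[5,-0.2,17,10,0,0,0],[5,-0.2,18,8,0,0,0],[5,-0.2,18,5,0,0,0],[5,-0.2,18,4,0,0,0]]])

```text
clock: 23.2
eef_pos: [490.4, -172.3, 63.4]
ee_rot: [-179.7, -0.1, 90.0]
contact_force: [-0.9, -0.4, -2.1]
opening: 59.1
```

Request:
drive_tool(rows=[[[5,0,0,-1.5,0,0,0],[5,0,0,-2.8,0,0,0],[5,0,0,-3.5,0,0,0],[5,0,0,-3.8,0,0,0],[5,0,0,-4,0,0,0],[5,0,0,-4,0,0,0],[8.5,0,0,-4,0,0,0],[8.5,0,0,-4,0,0,0],[8.5,0,0,-4,0,0,0],[8.5,0,0,-4,0,0,0]]])

```text
clock: 24.45
eef_pos: [492.6, -173.0, 25.3]
ee_rot: [180.0, 0.0, 90.0]
contact_force: [0.4, -0.1, 0.3]
opening: 85.1
```

Request:
drive_tool(rows=[[[8.5,0,0,4,0,0,0],[8.5,0,0,9,0,0,0],[8.5,0,0,13,0,0,0],[8.5,2,-2,14,0,0,-0.1],[8.5,5,-5,14,0,0,-0.19],[8.5,8,-7.5,14,0,0,-0.19],[8.5,8.8,-8.5,14,0,0,-0.19],[8.5,8.8,-8.5,10,0,0,-0.19],[8.5,8.8,-8.5,8,0,0,-0.19],[8.5,8.8,-8.5,8,0,0,-0.19]]])

```text
clock: 25.7
eef_pos: [578.2, -256.7, 103.1]
ee_rot: [-179.7, -0.1, 79.2]
contact_force: [-0.5, -0.1, -0.4]
opening: 84.7
```

Request:
drive_tool(rows=[[[8.5,0,0,-2,0,0,0],[8.5,0,0,-4.5,0,0,0],[8.5,0,0,-6.5,0,0,0],[8.5,0,0,-7.7,0,0,0],[8.5,0,0,-8.2,0,0,0],[8.5,0,0,-8.2,0,0,0],[3,0,0,-8.2,0,0,0],[3,0,0,-8.2,0,0,0],[3,0,0,-8.2,0,0,0],[3,0,0,-8.2,0,0,0]]])

```text
clock: 26.95
eef_pos: [581.0, -258.1, 24.0]
ee_rot: [179.9, 0.0, 79.1]
contact_force: [-0.5, -0.1, 2.2]
opening: 37.5
```

```bash
sed -i "s/'round_frame_large':(494,-353)/'round_frame_large':(493,-174)/" s.py; python3 s.py round_frame_large square_base_small round_base_large
```

```text
top round_frame_large 0.82 [ 493.5 -170.9   85.2] 0.039
top square_base_small None
top round_base_large 0.57 [ 493.7 -171.3    4.6] 0.076
side round_frame_large 0.96 [ 494.8 -173.9    3.3] 0.054
side square_base_small 0.63 [ 497.8 -351.1   80.7] 0.073
side round_base_large 0.79 [ 494.9 -174.8    0.9] 0.139
[ 581.  -258.1   23.9]
```

Request:
drive_tool(rows=[[[3,0,0,1,0,0,0],[3,0,0,4,0,0,0],[3,0,0,7,0,0,0],[3,-1,-1,8,0,0,0],[3,-4,-4,8,0,0,0],[3,-7,-7,8,0,0,0],[3,-8.55,-9.5,8,0,0,0],[3,-8.55,-9.5,6,0,0,0],[3,-8.55,-9.5,5,0,0,0],[3,-8.55,-9.5,5,0,0,0]]])

```text
clock: 28.6
eef_pos: [493.6, -351.8, 71.5]
ee_rot: [-179.8, -0.1, 79.2]
contact_force: [0.2, -0.3, -2.1]
opening: 36.9
```

```bash
python3 s.py square_base_small round_base_small
python3 - <<'E'
from h import *
p=cams.snapshot('side'); cv2.imwrite('pics/c3.png',cv2.resize(p['pixels'][150:270,280:420,::-1],None,fx=5,fy=5,interpolation=cv2.INTER_CUBIC))
E
```

```text
top square_base_small 0.58 [ 493.9 -350.7   74.7] 0.527
top round_base_small 0.73 [ 582.5 -257.8    7.8] 0.05
side square_base_small 0.77 [ 495.8 -350.4   77.4] 0.083
side round_base_small None
[ 495.6 -352.9   74. ]
```

View pics/c3.png

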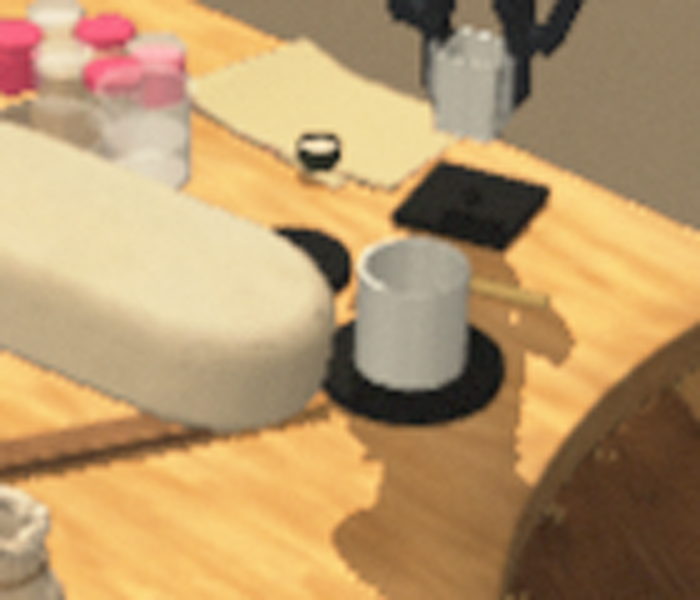

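The crop shows the large round frame central on its base (415,320), and the small square frame held above the empty small square base (472,205).

Request:
drive_tool(rows=[[[3,0,0.1,-1.5,0,0,0],[3,0,0.1,-3,0,0,0],[3,0,0.1,-4.2,0,0,0],[3,0,0.1,-4.7,0,0,0],[3,0,0.1,-5,0,0,0],[3,0,0.1,-5,0,0,0],[8.5,0,0.1,-5,0,0,0],[8.5,0,0.1,-5,0,0,0],[8.5,0,0.1,-5,0,0,0],[8.5,0,0.1,-5,0,0,0]]])

```text
clock: 30.2
eef_pos: [495.0, -352.0, 23.3]
ee_rot: [180.0, 0.0, 79.1]
contact_force: [0.6, -1.1, 0.3]
opening: 85.2
```

Request:
drive_tool(rows=[[[8.5,0,0,4,0,0,0],[8.5,0,0,10,0,0,0],[8.5,0,0,16,0,0,0],[8.5,0,3,20,0,0,0.1],[8.5,-1,9,21,0,0,0.19],[8.5,-2,15,21,0,0,0.19],[8.5,-3,21,21,0,0,0.19],[8.5,-4,27,21,0,0,0.19],[8.5,-5,33,21,0,0,0.19],[8.5,-6,39,21,0,0,0.19]]])

```text
clock: 31.45
eef_pos: [434.5, 39.9, 233.6]
ee_rot: [179.9, 0.0, 90.0]
contact_force: [1.9, -0.3, 0.3]
opening: 85.0
```

```bash
sed -i "s/'square_frame_small':(580,-257)/'square_frame_small':(496,-352)/" s.py; python3 s.py square_frame_small round_frame_small square_base_small round_base_small
```

```text
top square_frame_small 0.85 [ 496.4 -348.9   80.5] 0.075
top round_frame_small 0.6 [427.5 358.7  88.5] 0.052
top square_base_small 0.68 [ 494.5 -351.9   79.5] 0.193
top round_base_small 0.97 [ 581.3 -258.3    3.7] 0.054
side square_frame_small 0.75 [ 498.2 -353.9   86.4] 0.075
side round_frame_small 0.88 [428.4 358.2  13.4] 0.05
side square_base_small 0.53 [ 497.5 -355.9   80.7] 0.154
side round_base_small 0.58 [ 590.  -263.1    4.4] 0.773
[435.2  36.6 233.1]
```

Request:
drive_tool(rows=[[[8.5,0,6,0,0,0,0],[8.5,0,12,0,0,0,0],[8.5,-0.4,18,0,0,0,0],[8.5,-0.7,24,0,0,0,0],[8.5,-0.75,29,0,0,0,0],[8.5,-0.75,31.9,-2,0,0,0],[8.5,-0.75,31.9,-7,0,0,0],[8.5,-0.75,31.9,-12,0,0,0],[8.5,-0.75,31.9,-13,0,0,0],[8.5,-0.75,31.9,-13,0,0,0]]])

```text
clock: 33.2
eef_pos: [428.1, 356.9, 103.6]
ee_rot: [-180.0, -0.0, 89.9]
contact_force: [-0.7, 1.1, 0.5]
opening: 85.3
```

Request:
drive_tool(rows=[[[8.5,0,0,-2,0,0,0],[8.5,0,0,-4.5,0,0,0],[8.5,0,0,-6.5,0,0,0],[8.5,0,0,-7.5,0,0,0],[8.5,0,0,-7.9,0,0,0],[8.5,0,0,-7.9,0,0,0],[3,0,0,-7.9,0,0,0],[3,0,0,-7.9,0,0,0],[3,0,0,-7.9,0,0,0],[3,0,0,-7.9,0,0,0]]])

```text
clock: 34.45
eef_pos: [427.7, 357.4, 25.0]
ee_rot: [180.0, -0.0, 90.0]
contact_force: [-0.7, -1.4, 5.1]
opening: 37.3
```

Request:
drive_tool(rows=[[[3,0,0,1,0,0,0],[3,0,0,6,0,0,0],[3,0,0,12,0,0,0],[3,0,-2,17,0,0,0],[3,0,-7,21,0,0,0],[3,0,-13,21,0,0,0],[3,0,-19,21,0,0,0],[3,0,-25,21,0,0,0],[3,0,-31,21,0,0,0],[3,0,-37,21,0,0,0]]])

```text
clock: 35.7
eef_pos: [426.9, -14.7, 234.5]
ee_rot: [180.0, 0.0, 90.0]
contact_force: [1.1, -1.0, -2.0]
opening: 37.1
```

Request:
drive_tool(rows=[[[3,0,-6,0,0,0,0],[3,2,-12,0,0,0,0],[3,6,-16,0,0,0,0],[3,10,-20,0,0,0,0],[3,14,-23,0,0,0,0],[3,15.4,-24.6,0,0,0,0],[3,15.4,-24.6,-5,0,0,0],[3,15.4,-24.6,-11,0,0,0],[3,15.4,-24.6,-15,0,0,0],[3,15.4,-24.6,-16,0,0,0]]])

```text
clock: 36.95
eef_pos: [578.4, -258.1, 70.6]
ee_rot: [-179.6, -0.2, 90.0]
contact_force: [-0.8, -0.6, -1.3]
opening: 37.5
```

```bash
python3 -c "
from h import *
cams.snapshot('side');cams.snapshot('side');print(np.round(sensors.observe()['eef_pos'],1))"
```

```text
[ 581.  -258.7   73.8]
```

Settled at z≈74. I need to go to 25, so −4.9.

Request:
drive_tool(rows=[[[3,0,0,-1.5,0,0,0],[3,0,0,-3,0,0,0],[3,0,0,-4.2,0,0,0],[3,0,0,-4.7,0,0,0],[3,0,0,-4.9,0,0,0],[3,0,0,-4.9,0,0,0],[8.5,0,0,-4.9,0,0,0],[8.5,0,0,-4.9,0,0,0],[8.5,0,0,-4.9,0,0,0],[8.5,0,0,-4.9,0,0,0]]])

```text
clock: 38.3
eef_pos: [581.6, -259.0, 25.5]
ee_rot: [180.0, 0.0, 90.0]
contact_force: [-0.4, -0.1, 0.0]
opening: 85.1
```

Request:
drive_tool(rows=[[[8.5,0,0,4,0,0,0],[8.5,0,0,10,0,0,0],[8.5,0,0,16,0,0,0],[8.5,0,0,20,0,0,0],[8.5,-4,4,21,0,0,0],[8.5,-8,8,21,0,0,0],[8.5,-12,13,21,0,0,0],[8.5,-15,18,21,0,0,0],[8.5,-15,22,21,0,0,0],[8.5,-15,22,21,0,0,0]]])

```text
clock: 39.55
eef_pos: [431.1, -34.9, 236.0]
ee_rot: [179.9, 0.0, 90.4]
contact_force: [-0.1, -0.4, -0.5]
opening: 85.3
```

```bash
sed -i "s/'round_frame_small':(427,356)/'round_frame_small':(582,-259)/" s.py; python3 s.py round_frame_small round_frame_large square_frame_small square_frame_large round_base_small round_base_large square_base_small square_base_large
python3 - <<'E'
from h import *
for c in ('top','side'):
    p=cams.snapshot(c); print([np.round(d['centre']) for d in spotter.mark_of('powder_jar',p)[:1]])
    if c=='top':
        a=cv2.resize(p['pixels'][195:285,375:495,::-1],(640,480),interpolation=cv2.INTER_CUBIC)
        cv2.imwrite('pics/f1.png',a)
    else: save(p,'f2.png')
E
```

```text
top round_frame_small 0.69 [ 581.9 -256.9   10.2] 0.165
top round_frame_large 0.7 [ 494.5 -170.7   83.8] 0.059
top square_frame_small 0.54 [ 495.2 -348.7   79.7] 0.072
top square_frame_large 0.69 [4.663e+02 2.250e+02 1.000e-01] 0.035
top round_base_small 0.65 [ 582.1 -257.1    6.7] 0.187
top round_base_large 0.97 [ 493.  -172.7    5.3] 0.358
top square_base_small 0.78 [ 495.8 -350.6   78.9] 0.078
top square_base_large 0.79 [463.9 226.    2.1] 0.079
side round_frame_small 0.56 [ 586.8 -266.6   23.3] 0.384
side round_frame_large 0.93 [ 494.8 -173.6    2.1] 0.045
side square_frame_small 0.78 [ 497.8 -351.8   85.9] 0.113
side square_frame_large 0.67 [466.7 224.3  86.3] 0.061
side round_base_small 0.56 [ 585.4 -272.7    3.1] 0.654
side round_base_large 0.91 [ 495.9 -177.3   85.9] 0.243
side square_base_small 0.64 [ 497.7 -354.7   82.1] 0.16
side square_base_large 0.8 [463.8 221.7   0.5] 0.056
[431.5 -38.9 235.3]
[array([ 496., -349.,   11.])]
[array([616., 152.,   1.])]
```

View pics/f1.png

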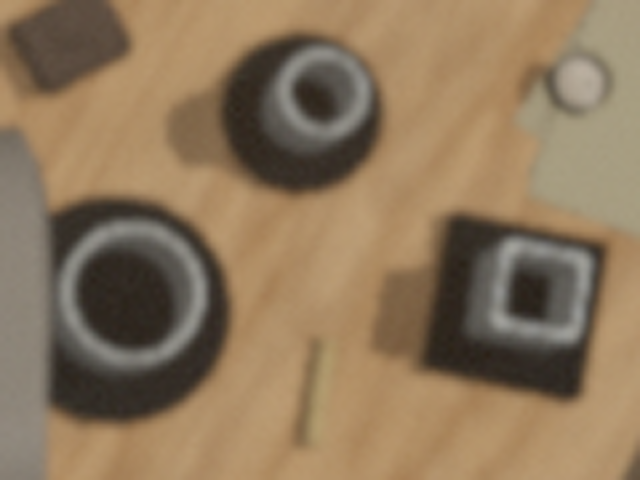

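View pics/f2.png

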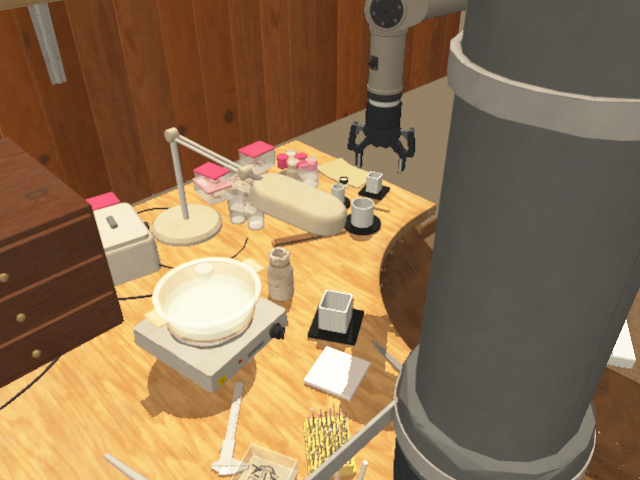

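Each frame now stands on its own base: SL at (336,310) and RL at (362,213) in the side view, RS at (320,92) and SS at (545,290) in the crop. The jar is still at (280,273). Handing in.

```bash
python3 -c "
from rig import close_job; print(close_job())"
```

```text
the job is handed in; nothing more can be done
None
```

I changed all four frames round and handed the job in at about 40 s of the 147 s allowed. I parked the small round frame on the tile, put the large square, large round and small square on their own bases in turn, then brought the small round to its base.

- **Centring:** wherever the last silhouette fits were clean, each frame was within about 2–5 mm of its base's centre (the limit is 10 mm). The square frames were within about 5° of square.
- **Upright and seated:** the frames look upright and seated in the pictures. Each was released within about 1 mm of its gripping height.
- **Jar:** it still stands at about (616, 152) mm in the side picture, against (615, 156) mm at the start.

Some checks failed or disagreed:
- **Side camera, small round base:** the lamp hides this base, so the side fits of it and its frame were unusable. That placing rests on the top picture (under 1 mm) and the tool position.
- **Camera offset:** the two cameras differ by about 3–5 mm in y, so I compared each frame with its base within the same picture.
- **Top camera, jar:** the last top-view search for the jar returned another object, so only the side picture confirms it.

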